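# Lock the strainer insert into the citrus juicer

## Robot

A 6-joint arm with a two-finger parallel gripper is mounted at the origin on the work surface. World frame = base frame: x ahead of the robot, y to its left, z up, the work surface at z = 0. Lengths are in m, angles in rad, forces in N, time in s.
With the tool pointing down it reaches from about 0.375 to 0.9 m from the base axis. Payload 3.1 kg.
Tool frame: the origin (TCP) lies midway between the tips of the shut fingers; the grasp point (between the pads) lies 19 mm behind it; z points along the fingers, y is the direction in which the jaws open and shut (so a half turn about z gives the same grasp; the last joint's range is limited). The gripper opens to 87 mm and grips with 3 to 60 N. Pads are 19 mm wide; open, the fingers measure 117 mm over their backs; the gripper's body (75 mm by 190 mm) begins 51 mm behind the grasp point.
Start: joints at [-1.29, 0.527, 1.433, -0, 1.181, -0.178], TCP at [0.277, -0.56, 0.223] pointing down, gripper open.
Joint ranges: [-3.08, 3.08], [-0.75, 2.2], [0.22, 2.44], [-1.43, 4.57], [0, 2.65], [-2.85, 2.85]. Speed limits (rad/s): [2.79, 2.79, 3.14, 3.14, 3.14, 3.14].

## Interface

Orientations are given as a unit quaternion [x, y, z, w].
In Python, from bench import sensors, grab_frame, workorder gives the robot as it stands.
- The arm moves only by the tool arm_command, never from a script. Its argument "increments" is one flat list of numbers, 4 for each row, row after row: the shift along the tool's x, y, z in m, then the turn about the tool's z in degrees. In form: [dx, dy, dz, turn, dx, dy, dz, turn, ...]. A call has 1 to 12 rows; each row is the pose to reach, as a shift and turn from the pose measured when the call began, along the tool's axes at that moment; what a row does not reach only later rows make up. A row lasts 1/8 s, in which the tool goes at most 62.5 mm and 10.7 degrees, less where a joint would pass 70% of its speed; a pose out of reach is approached as far as the arm can. A call with a gripper value outside its range is refused whole. "jaw" is the opening, from 0 (shut) to 1 (fully open), set as the call begins (left out, the last holds). The fingers move at their own pace and stop on an object; the grip force is fixed at half the most. Time passes only in rows, so rows that repeat a pose let the fingers close. It gives the time, the measured TCP pose, the force and the opening at its end, in the units of the state.
- sensors.sense(): the state, without advancing time (a new reading comes with each control period).
- grab_frame(name): name is "side" or "top" or "wrist"; returns a dict with "image" (480x640x3 uint8, red, green, blue), "z_map" (480x640 float32, m along the optical axis (not along the pixel's ray), 0 where there is no reading), "K" (3x3 intrinsics, pixels), "k1" (the pictures are not rectified: a ray, as slopes to the right and down, at radius r is drawn at 1 + k1 r^2 times it, then the intrinsics apply), "R" (3x3) and "t" (3): a world point X has camera coordinates R X + t. Camera axes: x right, y down, z forward; pixel columns grow to the right and rows downward; lengths in m; the calibration is good to about 2 mm. A picture is of the moment at which its call begins.
- workorder.job_done(): hands the job in, once; it reports no verdict.
The state is a dict: "t": time; "qpos": joint angles; "joint_vel": joint speeds; "effort": joint torques, N m; "eef_pos": TCP position; "orientation": TCP orientation; "force": force on the tool from outside, world axes, zero at the start; "wrist_torque": the same for the moment, N m; "gripper_width": opening from 0.0 (shut) to 1.0 (fully open).
Only numpy, scipy, OpenCV 4.12 (cv2) and the standard library are available. Lean on these libraries where they do the work, as an engineer would, in place of code of your own. Each camera call takes 0.05 s, during which the arm holds its last target. There are 200 camera calls.

## Task

Get the citrus juicer ready: pull its slanted locking knob all the way out until it clicks, lower the steel strainer insert into the rectangular recess in the top so that it sits flush (do not drop it), then push the knob fully home so that its tongue locks the insert in. Leave the sugar bowl, sieve and wooden reamer where they stand.

Things in the scene. Friction and masses are not known exactly. Their poses are not given: they have to be found in the camera images.
- juicer: Yellow plastic citrus juicer, fixed: a box 270 mm long (its x -165 to +105), 170 mm wide (y), deck 70 mm high, with a round end 130 mm wide to x +230 (spout to +244) that bears a white squeezing cone up to 118 mm high at x +165. Origin on its underside; x points from the knob end to the cone end, z up. At the -x end of the deck a yoke guides the slide knob and a carrying handle arches over it.
- recess (a point): Centre of the mouth of the rectangular recess in the juicer's deck, level with the deck (70 mm high), axes as the juicer's. The recess is 114 mm along x, 84 mm along y, 20 mm deep with a 2 mm chamfer: 2 mm play on every side of the insert.
- carry_bar (a point): Middle of the level bar of the juicer's carrying handle: 14 mm round bar along the juicer's y, 208 mm high, at x -90 mm in the juicer's frame, on two upright legs at y -75 and +75 mm. It stands above the knob, so the gripper must come to the knob leaning along the slide axis.
- knob_grip (a point): Middle of the grip of the slide knob: black, round, 36 mm in diameter, 44 mm long (22 mm either way of this point along the slide axis). z of this frame is the slide axis, outward, leaning 35 degrees from vertical to the juicer's -x; y is the juicer's y. Home: at x -112, z 144 mm in the juicer's frame; the yoke's top (36 by 64 mm, 64 along y) is then 30 mm below it along the axis.
- lock_knob (a joint): Travel of the slide knob along its axis in m: 0 fully home, 0.036 fully out. A spring detent clicks it to both ends; about 8 N moves it.
- strainer: Stainless steel strainer insert, loose: a block 110 mm long (x), 80 mm wide (y), 20 mm thick with slotted top and a bridge handle; same either way round. Origin at the centre of its underside, z up. Seated, its length is along the juicer's x and its top flush with the deck, so its origin is 20 mm below point recess. Starts flat on the worktop left or right of the juicer. 0.17 to 0.35 kg.
- strainer_grip (a point): Centre of the insert's handle bar, 53 mm above its underside; bar 66 mm long along the insert's x, 14 mm thick in y, 14 mm high, with 26 mm of free height between it and the block (two posts 10 mm thick, at x -27 and +27 mm).
- sugar_bowl: White lidded ceramic sugar bowl, 94 mm in diameter, 102 mm high, loose, to be left alone. Origin at the centre of its underside.
- sieve: Round stainless steel sieve, 120 mm in diameter, 55 mm high, with a 100 mm handle along its +x, loose, to be left alone. Origin at the centre of its underside.
- reamer: Wooden citrus reamer 148 mm long lying along its x, 42 mm thick, loose, to be left alone. Origin under its middle.
- tongue_tip (a point): Underside of the free end of the steel tongue that the knob carries: 34 mm wide, 6 mm thick, level, along the juicer's x. Knob home: 2 mm above the deck and reaching 14 mm over the insert's edge, so it bars the recess; knob out: clear of the recess.
Things that resemble listed ones, but are neither listed nor needed, are in the scene too. What is shaped like the strainer but pink or turquoise is not meant.

How it is judged:
On the way, in this order (a step that is already met when the one before it is completed fails the run):
1. the knob is pulled out to its outer click (value of joint lock_knob above 0.031 m), for 0.2 s.
2. the insert sits flush in the recess while the knob is still out (value of joint lock_knob above 0.026 m and z of strainer in the frame of recess below -0.0175 m and horizontal distance between strainer and recess below 0.005 m and angle between the x axis of strainer and the x axis of juicer, either way round below 0.08 rad and angle between strainer's own z axis and vertical below 0.05 rad), for 0.2 s.
At the end, for the whole second after the job is handed in: The knob is home (within 4 mm), the insert lies at rest in the recess, flush with the deck within 2.5 mm, centred within 5 mm, its length along the recess within 0.08 rad and level within 0.05 rad (value of joint lock_knob below 0.004 m and z of strainer in the frame of recess between -0.0225 and -0.0175 m and horizontal distance between strainer and recess below 0.005 m and angle between the x axis of strainer and the x axis of juicer, either way round below 0.08 rad and angle between strainer's own z axis and vertical below 0.05 rad and linear speed of strainer below 0.02 m/s); the robot touches nothing.
It fails at once if the insert falls (over 0.6 m/s while the fingers do not hold it) (linear speed of strainer above 0.6 m/s and contact force between the fingers and strainer below 0.05 N).
It fails at once if the sugar bowl is shifted by more than 30 mm or tipped (distance of sugar_bowl from where it was at the start of the episode above 0.03 m or angle between sugar_bowl's own z axis and vertical above 0.4 rad).
It fails at once if the sieve is shifted by more than 30 mm (distance of sieve from where it was at the start of the episode above 0.03 m).
It fails at once if the reamer is shifted by more than 30 mm (distance of reamer from where it was at the start of the episode above 0.03 m).
It also fails if it takes over 72 s, if anything falls off the work surface, if the arm or the gripper's body presses on something with over 40 N, if the wrist force passes 120 N, or if a joint passes its speed limit or range.

## Working session

There is one attempt and no reset: what is moved stays moved. The work goes in short steps, Python scripts to look and compute and a tool call to move; the robot and the scene stay as the last step left them, time stands still between calls to the robot, and variables do not carry over. Pictures are saved under pics/ and viewed, about 8 in all and at most 12, crops included, and the job is handed in when it is done.

Besides the shell and the picture viewer there is one more tool, called after ">>>" as name(argument=value, ...), one argument or row to a line, values as JSON. arm_command: Moves the arm, as the interface text tells. Its arguments: {"type":"object","properties":{"increments":{"type":"array"},"jaw":{"type":"number"}},"required":["increments"]}

```bash
mkdir -p pics && cat > h.py <<'E'
import numpy as np, cv2
from bench import sensors, grab_frame, workorder
from scipy.spatial.transform import Rotation as Ro
def snap(n,fn):
    f=grab_frame(n); np.savez('pics/'+fn+'.npz',**{k:f[k] for k in f}); cv2.imwrite('pics/'+fn+'.png',f['image'][:,:,::-1]); return f
def load(fn): return dict(np.load('pics/'+fn+'.npz'))
def cloud(f):
    K=f['K'];k1=float(f['k1']);v,u=np.mgrid[0:480,0:640].astype(float)
    d=np.array([k1,0,0,0,0.])
    p=cv2.undistortPoints(np.stack([u.ravel(),v.ravel()],1)[:,None],K,d)[:,0]
    z=f['z_map'].ravel()
    P=np.c_[p*z[:,None],z]
    W=(P-f['t'])@f['R']
    W[z==0]=np.nan
    return W.reshape(480,640,3)
def proj(f,X):
    p,_=cv2.projectPoints(np.atleast_2d(X).astype(float),cv2.Rodrigues(f['R'])[0],np.asarray(f['t'],float),f['K'],np.array([float(f['k1']),0,0,0,0.]));return p[:,0]
E
python3 - <<'E'
from h import *
for n in('top','side'):
    f=snap(n,n+'0'); print(n,f['k1'],f['K'].tolist(),(-f['R'].T@f['t']).round(3),f['R'].round(2).tolist())
a=np.vstack([load('top0')['image'],load('side0')['image']])
s=sensors.sense();print(s['t'],s['eef_pos'],s['orientation'],s['force'])
E
```

```text
top -0.13720494884402515 [[570.0239610898664, 0.0, 316.6297697192729], [0.0, 570.0239610898664, 238.9520517300257], [0.0, 0.0, 1.0]] [ 0.331 -0.048  1.498] [[-0.03, -1.0, 0.0], [-0.99, 0.03, -0.11], [0.11, -0.01, -0.99]]
side -0.18995246317232867 [[623.1556776488304, 0.0, 317.6707182456724], [0.0, 623.1556776488304, 245.36340034204972], [0.0, 0.0, 1.0]] [-0.235 -1.047  0.948] [[0.8, -0.6, -0.02], [-0.34, -0.42, -0.84], [0.5, 0.67, -0.54]]
0.1 [ 0.27664313 -0.55971896  0.221667  ] [ 9.73797523e-01  2.27414654e-01 -4.65086100e-05 -9.77848823e-04] [ 0.46951649 -0.91386216 -0.18968837]
```

View pics/top0.png

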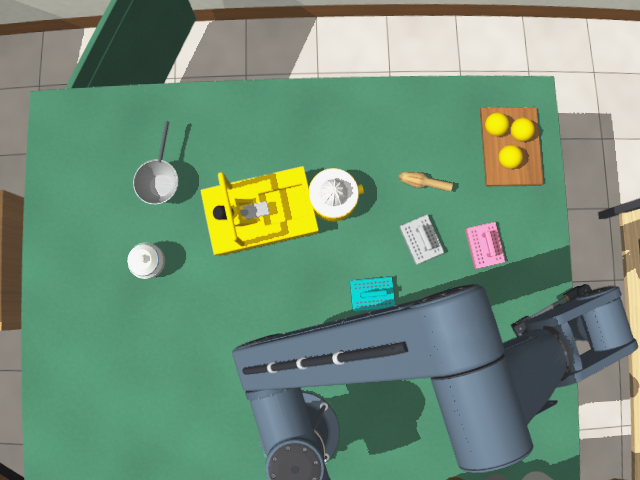

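View pics/side0.png

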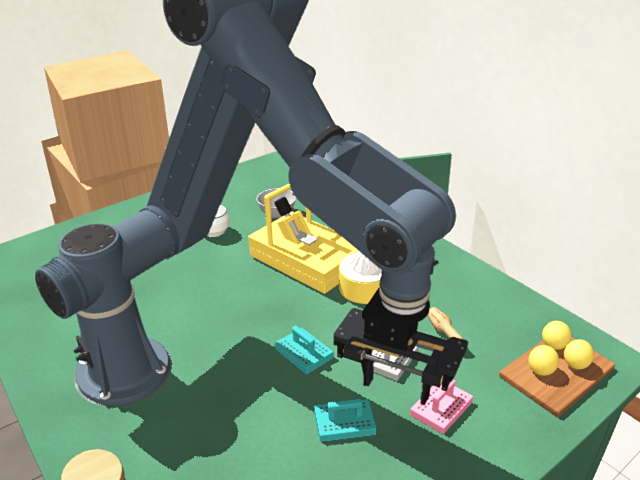

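Top view: the juicer is at about (260,210), with the black knob at (220,213) and the cone at (334,193). Three things could be taken for the insert. The grey steel block is at (422,239), the pink one at (486,245) and the turquoise ones at (373,293) and, in the side view, (345,420). By the description I choose the grey one. The sugar bowl is at (146,260), the sieve at (156,182) and the reamer at (427,182).

```bash
python3 - <<'E'
from h import *
f=load('top0');W=cloud(f);im=f['image'];hsv=cv2.cvtColor(im,cv2.COLOR_RGB2HSV)
def rect(m,name):
    P=W[m][:,:2]; P=P[~np.isnan(P).any(1)]
    r=cv2.minAreaRect((P*1000).astype(np.float32)); print(name,len(P),np.round(r[0],1),np.round(r[1],1),round(r[2],1)); return cv2.boxPoints(r)
z=W[...,2];v,u=np.mgrid[0:480,0:640]
yel=(hsv[...,0]>22)&(hsv[...,0]<34)&(hsv[...,1]>150)&(u>190)&(u<375)&(v>140)&(v<270)
for lo,hi in((.064,.076),(.066,.074)): rect(yel&(z>lo)&(z<hi),'deck%g'%lo)
rect(yel&(z>.064)&(z<.076)&(u<300),'box part')
# recess floor
rect((z>.04)&(z<.058)&(u>225)&(u<312)&(v>180)&(v<245),'recessfloor?')
bar=yel&(z>.19); rect(bar,'bar'); print('bar z',np.nanpercentile(z[bar],[50,90,99]))
k=(hsv[...,2]<60)&(u>205)&(u<235)&(v>200)&(v<225)&(z>.1); print('knob',np.nanmean(W[k],0),np.nanpercentile(z[k],[5,50,95]))
g=(hsv[...,1]<40)&(u>395)&(u<450)&(v>210)&(v<270)
rect(g&(z>.012)&(z<.027),'strainer');rect(g&(z>.045)&(z<.07),'strbar');print(np.nanpercentile(z[g&(z>.045)],[50,95]))
c=(hsv[...,1]<40)&(u>308)&(u<360)&(v>165)&(v<220)&(z>.08);print('cone',np.nanmean(W[c],0));t=np.nanargmax(np.where(c,z,0));print('apex',W.reshape(-1,3)[t])
print('table z',np.nanmedian(z[330:400,60:200]))
a=cv2.resize(im[205:275,390:460],(420,420),interpolation=cv2.INTER_CUBIC); b=cv2.resize(im[150:270,190:310],(420,420),interpolation=cv2.INTER_CUBIC)
cv2.imwrite('pics/crop1.png',np.hstack([a,b])[:,:,::-1]); 
E
```

```text
deck0.064 4084 [581.9  34.1] [170.1 377.1] 11.6
deck0.066 3431 [579.8  43.6] [169.7 357.3] 11.5
box part 3559 [569.8  91.8] [170.1 259.2] 11.5
recessfloor? 1328 [560.1  32.7] [126.7 143. ] 11.4
bar 414 [558.6 145.3] [161.7  15.6] 10.7
bar z [0.21326774 0.21727026 0.21972954]
knob [0.55130695 0.17096422 0.16292504] [0.1531883  0.16337826 0.17044415]
strainer 1024 [ 490. -335.] [109.3  79.7] 21.2
strbar 143 [ 489.7 -336.2] [63.1 14.8] 21.4
[0.05887514 0.06454976]
cone [ 0.60577569 -0.10357864  0.10099378]
apex [ 0.61253747 -0.10235491  0.1253115 ]
table z -0.00010648228016343138
```

View pics/crop1.png

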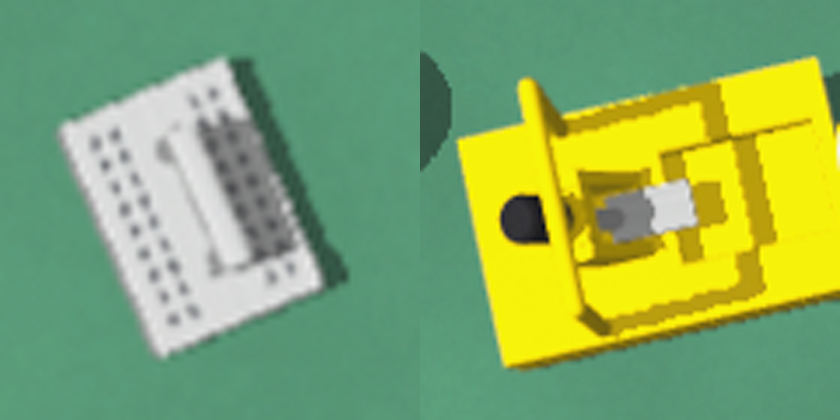

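The crop confirms the grey steel insert, about 21° off world x. In the juicer crop the tongue bars the recess and the knob is at its home end.

```bash
cat >> h.py <<'E'
# juicer frame estimate (origin m, yaw deg)
JO=np.array([.5772,.0571,0]);JY=-78.5
def j2w(p): return Ro.from_euler('z',JY,degrees=True).apply(p)+JO
def w2j(p): return Ro.from_euler('z',-JY,degrees=True).apply(np.asarray(p)-JO)
def inc(X,yaw):
    s=sensors.sense();R=Ro.from_quat(s['orientation']);M=R.as_matrix()
    cur=np.degrees(np.arctan2(M[1,0],M[0,0]))
    d=M.T@(np.asarray(X)-s['eef_pos']); tn=-((yaw-cur+180)%360-180)
    print('t %.2f pos %s yaw %.1f tilt %.2f | inc %s turn %.1f | n>=%.1f F %s w %.3f'%(s['t'],s['eef_pos'].round(4) if hasattr(s['eef_pos'],'round') else s['eef_pos'],cur,np.degrees(np.arccos(-M[2,2])),d.round(4),tn,max(np.linalg.norm(d)/.0625,abs(tn)/10.7),np.round(s['force'],1),s['gripper_width']))
E
python3 - <<'E'
from h import *
f=load('top0');W=cloud(f);J=w2j(W.reshape(-1,3));J=J[~np.isnan(J).any(1)]
for y0 in(-.055,-.03,.03):
    b=J[(abs(J[:,1]-y0)<.008)&(J[:,0]>-.08)&(J[:,0]<.1)]
    print(y0,[(int(x),round(1000*np.median(b[(b[:,0]*1000>=x)&(b[:,0]*1000<x+6)][:,2]),0)) for x in range(-80,100,6) if ((b[:,0]*1000>=x)&(b[:,0]*1000<x+6)).any()])
inc([*j2w([-.121,0,.30])[:2],.30],101.5)
inc([*j2w([.02,0,.30])[:2],.30],101.5)
E
```

```text
-0.055 [(-80, np.float64(70.0)), (-74, np.float64(69.0)), (-68, np.float64(71.0)), (-62, np.float64(70.0)), (-56, np.float64(72.0)), (-50, np.float64(70.0)), (-44, np.float64(70.0)), (-38, np.float64(71.0)), (-32, np.float64(70.0)), (-26, np.float64(71.0)), (-20, np.float64(71.0)), (-14, np.float64(71.0)), (-8, np.float64(71.0)), (-2, np.float64(69.0)), (4, np.float64(69.0)), (10, np.float64(70.0)), (16, np.float64(71.0)), (22, np.float64(70.0)), (28, np.float64(71.0)), (34, np.float64(70.0)), (40, np.float64(72.0)), (46, np.float64(69.0)), (52, np.float64(70.0)), (58, np.float64(70.0)), (64, np.float64(70.0)), (70, np.float64(71.0)), (76, np.float64(69.0)), (82, np.float64(69.0)), (88, np.float64(72.0)), (94, np.float64(72.0))]
-0.03 [(-80, np.float64(113.0)), (-74, np.float64(100.0)), (-68, np.float64(101.0)), (-62, np.float64(94.0)), (-56, np.float64(84.0)), (-50, np.float64(80.0)), (-44, np.float64(73.0)), (-38, np.float64(70.0)), (-32, np.float64(71.0)), (-26, np.float64(67.0)), (-20, np.float64(48.0)), (-14, np.float64(52.0)), (-8, np.float64(52.0)), (-2, np.float64(51.0)), (4,
[... 691 characters left out ...]
8, np.float64(50.0)), (-2, np.float64(49.0)), (4, np.float64(51.0)), (10, np.float64(48.0)), (16, np.float64(51.0)), (22, np.float64(50.0)), (28, np.float64(50.0)), (34, np.float64(52.0)), (40, np.float64(48.0)), (46, np.float64(50.0)), (52, np.float64(51.0)), (58, np.float64(51.0)), (64, np.float64(50.0)), (70, np.float64(49.0)), (76, np.float64(49.0)), (82, np.float64(50.0)), (88, np.float64(54.0)), (94, np.float64(70.0))]
t 0.10 pos [ 0.2766 -0.5597  0.2217] yaw 26.3 tilt 0.11 | inc [ 0.5736 -0.537  -0.0771] turn -75.2 | n>=12.6 F [ 0.5 -0.9 -0.2] w 1.001
t 0.10 pos [ 0.2766 -0.5597  0.2217] yaw 26.3 tilt 0.11 | inc [ 0.5376 -0.4007 -0.0774] turn -75.2 | n>=10.8 F [ 0.5 -0.9 -0.2] w 1.001
```

>>> arm_command(
  increments=[0.02,-0.02,-0.08,-5,0.574,-0.537,-0.08,-75,0.574,-0.537,-0.08,-75,0.574,-0.537,-0.08,-75,0.574,-0.537,-0.08,-75,0.574,-0.537,-0.08,-75,0.574,-0.537,-0.08,-75,0.574,-0.537,-0.08,-75,0.574,-0.537,-0.08,-75,0.574,-0.537,-0.08,-75,0.574,-0.537,-0.08,-75,0.574,-0.537,-0.08,-75],
  jaw=1,
)

```text
t: 1.6
eef_pos: [0.5262, 0.1049, 0.3005]
orientation: [0.634, 0.773, 0.0, -0.001]
force: [0.6, 0.2, -0.0]
gripper_width: 0.998
```

```bash
python3 - <<'E'
from h import *
f=snap('wrist','wr1');print((-f['R'].T@f['t']).round(3),f['R'][2].round(2))
inc(j2w([-.121,0,.24]),101.5)
E
```

```text
[0.511 0.185 0.465] [ 0.06 -0.29 -0.96]
t 1.65 pos [0.5286 0.1123 0.3009] yaw 101.6 tilt 0.55 | inc [0.0567 0.0363 0.0616] turn 0.1 | n>=1.5 F [2.1 3.8 1.8] w 1.000
```

View pics/wr1.png

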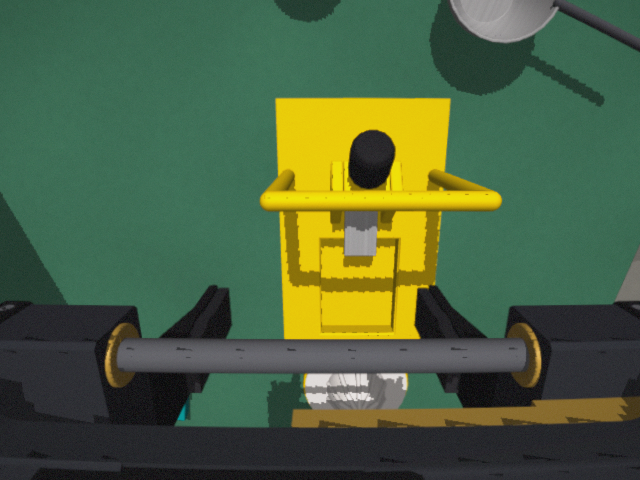

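The wrist view shows the knob at (372,158), the bar along row 200, columns 262–500, the tongue at (361,235), and the recess mouth at about (320–400, 238–333). I'll refine the pose from this view's depth.

```bash
python3 - <<'E'
from h import *
f=load('wr1');W=cloud(f);im=f['image'];hsv=cv2.cvtColor(im,cv2.COLOR_RGB2HSV);z=W[...,2];v,u=np.mgrid[0:480,0:640]
yel=(hsv[...,0]>22)&(hsv[...,0]<34)&(hsv[...,1]>150)
def rect(m,name):
    P=w2j(W[m]);P=P[~np.isnan(P).any(1)];r=cv2.minAreaRect((P[:,:2]*1000).astype(np.float32));print(name,len(P),np.round(r[0],1),np.round(r[1],1),round(r[2],1),'z',np.percentile(P[:,2],[2,50,98]).round(4))
rect(yel&(z>.195)&(v>170)&(v<215),'bar')
rect(yel&(abs(z-.07)<.006)&(v<340),'deck')
rect((abs(z-.05)<.007)&(u>300)&(u<420)&(v>225)&(v<345),'floor')
rect((hsv[...,2]<70)&(u>340)&(u<400)&(v>125)&(v<192)&(z>.12),'knob')
J=w2j(W.reshape(-1,3)).reshape(W.shape)
# recess edges: floor extents with parallax: list heights along row/col
for r in(285,): print('row',[(c,*(J[r,c]*1000).round(0)[1:]) for c in list(range(312,330,2))+list(range(392,408,2))])
for c in(333,390): print('col',[(r,*(J[r,c]*1000).round(0)[[0,2]]) for r in list(range(230,246,2))+list(range(318,338,2))])
E
```

```text
bar 4925 [-90.3  -1.1] [162.4  14.2] 89.8 z [0.2096 0.2156 0.2177]
deck 22568 [-32.8  -1.2] [170.8 265.1] 89.9 z [0.0696 0.0717 0.0734]
floor 5867 [38.2 -0.8] [ 84.2 109.7] 89.7 z [0.0501 0.0517 0.0542]
knob 2090 [-111.4   -2.3] [33.5 47.1] 86.9 z [0.1434 0.1629 0.1712]
row [(312, np.float64(-53.0), np.float64(71.0)), (314, np.float64(-51.0), np.float64(72.0)), (316, np.float64(-48.0), np.float64(69.0)), (318, np.float64(-46.0), np.float64(72.0)), (320, np.float64(-44.0), np.float64(72.0)), (322, np.float64(-42.0), np.float64(51.0)), (324, np.float64(-39.0), np.float64(51.0)), (326, np.float64(-37.0), np.float64(52.0)), (328, np.float64(-35.0), np.float64(52.0)), (392, np.float64(40.0), np.float64(52.0)), (394, np.float64(41.0), np.float64(61.0)), (396, np.float64(41.0), np.float64(69.0)), (398, np.float64(43.0), np.float64(71.0)), (400, np.float64(46.0), np.float64(70.0)), (402, np.float64(47.0), np.float64(73.0)), (404, np.float64(50.0), np.float64(71.0)), (406, np.float64(52.0), np.float64(71.0))]
col [(230, np.float64(-32.0), np.float64(71.0)), (232, np.float64(-30.0), np.float64
[... 789 characters left out ...]
3.0)), (234, np.float64(-27.0), np.float64(72.0)), (236, np.float64(-26.0), np.float64(73.0)), (238, np.float64(-22.0), np.float64(69.0)), (240, np.float64(-15.0), np.float64(53.0)), (242, np.float64(-13.0), np.float64(52.0)), (244, np.float64(-10.0), np.float64(51.0)), (318, np.float64(83.0), np.float64(52.0)), (320, np.float64(87.0), np.float64(51.0)), (322, np.float64(89.0), np.float64(51.0)), (324, np.float64(92.0), np.float64(51.0)), (326, np.float64(92.0), np.float64(56.0)), (328, np.float64(91.0), np.float64(62.0)), (330, np.float64(92.0), np.float64(65.0)), (332, np.float64(92.0), np.float64(70.0)), (334, np.float64(94.0), np.float64(70.0)), (336, np.float64(96.0), np.float64(72.0))]
```

>>> arm_command(
  increments=[0.057,0.035,0.01,0,0.057,0.035,0.03,0,0.057,0.035,0.07,0,0.057,0.035,0.11,0,0.057,0.035,0.14,0,0.057,0.035,0.148,0,0.057,0.035,0.151,0,0.057,0.035,0.151,0],
)

```text
t: 2.65
eef_pos: [0.5528, 0.1765, 0.1516]
orientation: [0.632, 0.775, 0.005, -0.001]
force: [-1.0, -0.6, 0.1]
gripper_width: 1.0
```

>>> arm_command(
  increments=[0,0,0.001,0,0,0,0.001,0,0,0,0.001,0,0,0,0.001,0,0,0,0.001,0,0,0,0.001,0],
  jaw=0,
)

```text
t: 3.4
eef_pos: [0.5518, 0.1764, 0.1504]
orientation: [0.632, 0.775, 0.004, -0.002]
force: [-2.9, -1.0, 3.1]
gripper_width: 0.402
```

```bash
python3 - <<'E'
from h import *
inc(sensors.sense()['eef_pos']+j2w([-.574*.04,0,.819*.04])-JO,101.5)
E
```

```text
t 3.40 pos [0.5518 0.1764 0.1504] yaw 101.6 tilt 0.53 | inc [ 0.0232  0.0002 -0.0326] turn 0.1 | n>=0.6 F [-2.9 -1.   3.1] w 0.402
```

Jaw opening is 35 mm, so the fingers hold the knob. Next I pull it along the slide axis.

>>> arm_command(
  increments=[0.003,0,-0.005,0,0.007,0,-0.01,0,0.011,0,-0.015,0,0.014,0,-0.02,0,0.018,0,-0.025,0,0.021,0,-0.029,0,0.022,0,-0.031,0,0.022,0,-0.031,0,0.022,0,-0.031,0],
)

```text
t: 4.53
eef_pos: [0.5476, 0.1966, 0.1801]
orientation: [0.632, 0.775, 0.004, -0.001]
force: [3.0, -3.7, -8.6]
gripper_width: 0.396
```

```bash
python3 - <<'E'
from h import *
inc(sensors.sense()['eef_pos'],101.5)
f=snap('wrist','wr2');W=cloud(f);im=f['image']
J=w2j(W.reshape(-1,3)).reshape(W.shape)
hsv=cv2.cvtColor(im,cv2.COLOR_RGB2HSV)
m=(hsv[...,1]<40)&(hsv[...,2]>90)&(abs(J[...,1])<.025)&(J[...,0]>-.07)&(J[...,0]<.03)&(J[...,2]>.06)&(J[...,2]<.1)
print(m.sum(), np.percentile(J[m],[1,50,99],axis=0).round(4) if m.any() else '')
f=load('wr1');W=cloud(f);J=w2j(W.reshape(-1,3)).reshape(W.shape);hsv=cv2.cvtColor(f['image'],cv2.COLOR_RGB2HSV)
m=(hsv[...,1]<40)&(hsv[...,2]>90)&(abs(J[...,1])<.025)&(J[...,0]>-.07)&(J[...,0]<.03)&(J[...,2]>.06)&(J[...,2]<.1)
print(m.sum(), np.percentile(J[m],[1,50,99],axis=0).round(4))
E
```

```text
t 4.53 pos [0.5476 0.1966 0.1801] yaw 101.6 tilt 0.43 | inc [0. 0. 0.] turn 0.1 | n>=0.0 F [ 3.  -3.7 -8.6] w 0.396
0 
1278 [[-0.0534 -0.0174  0.0777]
 [-0.03   -0.0017  0.0796]
 [-0.0077  0.0147  0.0814]]
```

View pics/wr2.png

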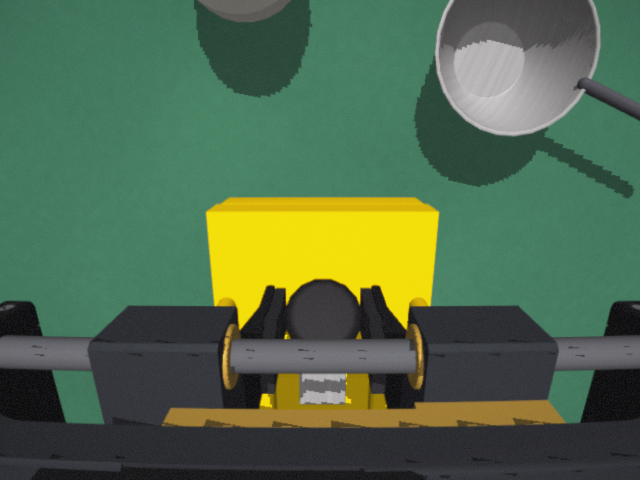

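The TCP moved 36.1 mm along the axis and stopped against about 10 N. The view shows the knob head at (322,315) between the fingers. Next: release, lift and measure the tongue and knob.

>>> arm_command(
  increments=[0,0,0,0,0,0,0,0,0,0,0,0,0,0,0,0,0,0,-0.03,0,0,0,-0.08,0,-0.03,0,-0.12,0,-0.08,0,-0.13,0,-0.08,0,-0.13,0],
  jaw=1,
)

```text
t: 5.7
eef_pos: [0.5647, 0.1147, 0.3113]
orientation: [0.634, 0.773, 0.004, 0.0]
force: [0.3, 0.0, -1.1]
gripper_width: 0.998
```

```bash
python3 - <<'E'
from h import *
f=snap('wrist','wr3');W=cloud(f);J=w2j(W.reshape(-1,3)).reshape(W.shape);hsv=cv2.cvtColor(f['image'],cv2.COLOR_RGB2HSV)
m=(hsv[...,1]<40)&(hsv[...,2]>90)&(abs(J[...,1])<.025)&(J[...,0]>-.09)&(J[...,0]<.03)&(J[...,2]>.06)&(J[...,2]<.13)
print('tongue',m.sum(), np.percentile(J[m],[1,50,99],axis=0).round(4) if m.any() else '')
k=(hsv[...,2]<70)&(abs(J[...,1])<.025)&(J[...,0]>-.17)&(J[...,0]<-.1)&(J[...,2]>.12)&(J[...,2]<.22)
print('knob',k.sum(),np.percentile(J[k],[1,50,99],axis=0).round(4))
# strainer target: grasp point at bar centre -> TCP z = .053-.019
inc([.490,-.3355,.12],21.2)
E
```

```text
tongue 1100 [[-0.0604 -0.0176  0.1074]
 [-0.0443 -0.001   0.1091]
 [-0.0275  0.0149  0.1109]]
knob 2538 [[-0.1545 -0.0168  0.1442]
 [-0.1335 -0.0013  0.1922]
 [-0.1029  0.0147  0.2011]]
t 5.75 pos [0.5636 0.1163 0.3103] yaw 101.4 tilt 0.48 | inc [-0.4296 -0.1625  0.1866] turn 80.2 | n>=7.9 F [-0.1 -0.3 -0.1] w 0.998
```

The tongue rose 29.5 mm, which is 36 mm along the axis, so the knob is out. Next I go to the insert, standing back for a look.

```bash
python3 - <<'E'
from h import *
inc([.406,-.3685,.25],21.2)
E
```

```text
t 5.75 pos [0.5636 0.1163 0.3103] yaw 101.4 tilt 0.48 | inc [-0.4444 -0.2507  0.056 ] turn 80.2 | n>=8.2 F [-0.1 -0.3 -0.1] w 0.998
```

>>> arm_command(
  increments=[-0.444,-0.251,0.02,80,-0.444,-0.251,0.02,80,-0.444,-0.251,0.02,80,-0.444,-0.251,0.02,80,-0.444,-0.251,0.056,80,-0.444,-0.251,0.056,80,-0.444,-0.251,0.056,80,-0.444,-0.251,0.056,80,-0.444,-0.251,0.056,80,-0.444,-0.251,0.056,80,-0.444,-0.251,0.056,80],
)

```text
t: 7.12
eef_pos: [0.4062, -0.366, 0.25]
orientation: [0.982, 0.187, 0.003, -0.004]
force: [-0.1, -0.0, 0.4]
gripper_width: 0.999
```

```bash
python3 - <<'E'
from h import *
f=snap('wrist','wr4');W=cloud(f);z=W[...,2];hsv=cv2.cvtColor(f['image'],cv2.COLOR_RGB2HSV)
d=np.hypot(W[...,0]-.49,W[...,1]+.3355)<.075
g=d&(hsv[...,1]<60)
for lo,hi,n in((.013,.027,'block'),(.05,.068,'bar')):
    P=W[g&(z>lo)&(z<hi)];r=cv2.minAreaRect((P[:,:2]*1000).astype(np.float32));print(n,len(P),np.round(r[0],1),np.round(r[1],1),round(r[2],1),np.percentile(P[:,2],[5,50,95]).round(4))
inc([.490,-.3355,.034],21.2)
E
```

```text
block 8113 [ 488.7 -335.5] [109.4  80.6] 21.1 [0.0204 0.0218 0.0232]
bar 1216 [ 489.1 -335.1] [65.  13.6] 21.7 [0.0594 0.0614 0.063 ]
t 7.17 pos [ 0.4064 -0.366   0.2503] yaw 21.6 tilt 0.53 | inc [0.0876 0.0038 0.2168] turn 0.4 | n>=3.7 F [-0.1  0.   0.1] w 0.999
```

View pics/wr4.png

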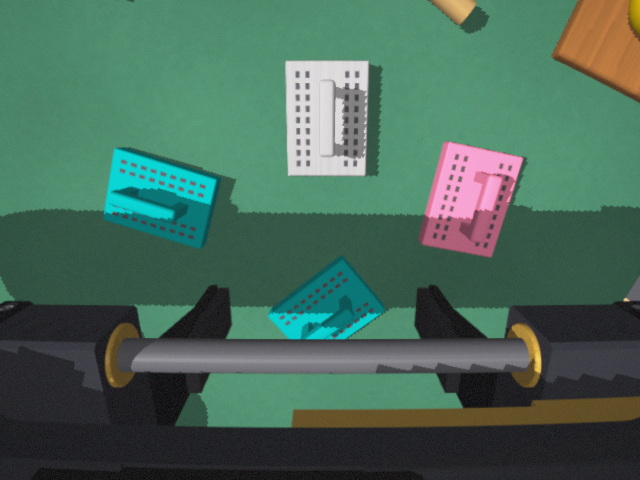

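The wrist view shows the steel insert at (327,118), the pink one at (472,198) and turquoise ones at (162,197) and (325,300), all well clear of the fingers. Now I descend and grip.

>>> arm_command(
  increments=[0.05,0.004,0.02,0.4,0.087,0.004,0.07,0.4,0.087,0.004,0.13,0.4,0.087,0.004,0.18,0.4,0.087,0.004,0.21,0.4,0.087,0.004,0.216,0.4,0.087,0.004,0.216,0.4],
)

```text
t: 8.05
eef_pos: [0.4904, -0.3355, 0.0356]
orientation: [0.983, 0.184, 0.003, -0.003]
force: [0.5, -0.1, 0.3]
gripper_width: 1.002
```

>>> arm_command(
  increments=[0,0,0,0,0,0,0,0,0,0,0,0,0,0,0,0,0,0,0,0,0,0,0,0,0,0,0,0,0,0,0,0],
  jaw=0,
)

```text
t: 9.05
eef_pos: [0.4904, -0.3355, 0.0356]
orientation: [0.983, 0.184, 0.003, -0.003]
force: [0.8, 1.0, -0.1]
gripper_width: 0.172
```

```bash
python3 - <<'E'
from h import *
inc([.489,-.3353,.25],21.2)
E
```

```text
t 9.05 pos [ 0.4904 -0.3355  0.0356] yaw 21.2 tilt 0.52 | inc [ 0.0003 -0.0019 -0.2144] turn 0.0 | n>=3.4 F [ 0.8  1.  -0.1] w 0.172
```

>>> arm_command(
  increments=[0,0,-0.01,0,0,0,-0.03,0,0,0,-0.07,0,0,0,-0.12,0,0,0,-0.17,0,0,0,-0.2,0,0,0,-0.2,0],
)

```text
t: 9.93
eef_pos: [0.4906, -0.3381, 0.2385]
orientation: [0.983, 0.184, 0.005, -0.001]
force: [0.1, -0.8, -3.3]
gripper_width: 0.159
```

```bash
python3 - <<'E'
from h import *
inc(j2w([.0338,-.001,.235]),101.5)
E
```

```text
t 9.93 pos [ 0.4906 -0.3381  0.2385] yaw 21.2 tilt 0.55 | inc [ 0.2171 -0.3038  0.0055] turn -80.3 | n>=7.5 F [ 0.1 -0.8 -3.3] w 0.159
```

>>> arm_command(
  increments=[0.02,-0.03,0.0,-8,0.04,-0.06,0.0,-16,0.07,-0.1,0.0,-26,0.1,-0.14,0.0,-36,0.13,-0.18,0.0,-46,0.16,-0.22,0.0,-56,0.19,-0.26,0.0,-66,0.217,-0.304,0.003,-74,0.217,-0.304,0.003,-80.3,0.217,-0.304,0.003,-80.3,0.217,-0.304,0.003,-80.3],
)

```text
t: 11.3
eef_pos: [0.582, 0.0234, 0.2363]
orientation: [0.633, 0.774, 0.003, 0.001]
force: [0.1, -0.2, -2.4]
gripper_width: 0.157
```

```bash
python3 - <<'E'
from h import *
inc(j2w([.0338,-.001,.16]),101.5)
f=snap('wrist','wr5')
for n in('top','side'): snap(n,n+'5')
a=load('top5')['image'][130:290,180:380];b=load('side5')['image'][120:320,200:450]
cv2.imwrite('pics/v5.png',np.hstack([cv2.resize(a,(400,320)),cv2.resize(b,(400,320))])[:,:,::-1])
W=cloud(f);J=w2j(W.reshape(-1,3)).reshape(W.shape);hsv=cv2.cvtColor(f['image'],cv2.COLOR_RGB2HSV)
for n in('wr5','top5'):
    f=load(n);W=cloud(f);J=w2j(W.reshape(-1,3)).reshape(W.shape);hsv=cv2.cvtColor(f['image'],cv2.COLOR_RGB2HSV)
    m=(hsv[...,1]<60)&(hsv[...,2]>90)&(J[...,2]>.19)&(J[...,2]<.23)&(abs(J[...,0]-.035)<.08)&(abs(J[...,1])<.06)
    print(n,m.sum());
    if m.sum()>30:
        P=J[m];r=cv2.minAreaRect((P[:,:2]*1000).astype(np.float32));print(r,np.percentile(P,[1,50,99],axis=0).round(4))
E
```

```text
t 11.30 pos [0.582  0.0234 0.2363] yaw 101.4 tilt 0.43 | inc [-0.      0.0005  0.0763] turn -0.1 | n>=1.2 F [ 0.1 -0.2 -2.4] w 0.157
wr5 16226
((33.661563873291016, -1.5399246215820312), (79.8592529296875, 109.03150939941406), 89.90933990478516) [[-0.0204 -0.0402  0.2101]
 [ 0.0019 -0.001   0.2224]
 [ 0.0401  0.0372  0.2241]]
top5 235
((34.3443489074707, -3.3484344482421875), (59.214168548583984, 117.70396423339844), 78.96788024902344) [[-0.0202 -0.04    0.2106]
 [ 0.0763 -0.0137  0.2205]
 [ 0.0889  0.0345  0.2261]]
```

View pics/v5.png

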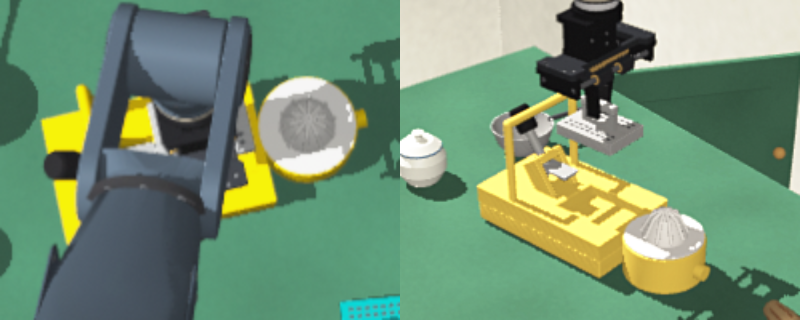

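View pics/wr5.png

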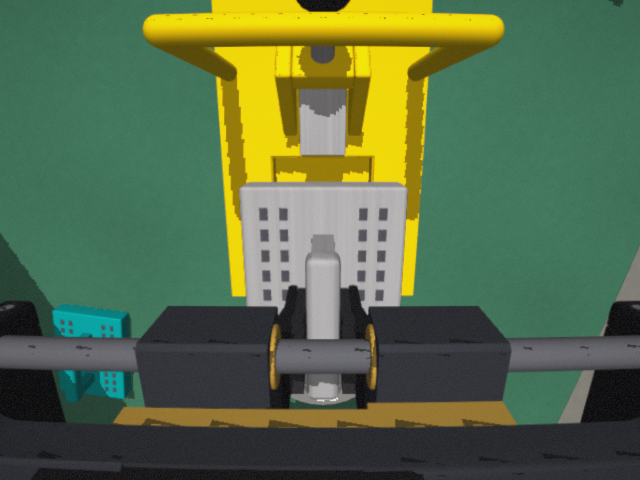

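View v5 shows the insert level, held over the recess. In wr5 the insert's leading edge is at row 185 and the recess mouth's -x edge at row 157, columns 272–373, with the tongue drawn back above it. Now I compare both in the same picture.

```bash
python3 - <<'E'
from h import *
f=load('wr5');W=cloud(f);J=w2j(W.reshape(-1,3)).reshape(W.shape)*1000
for r in(166,174): print('row',r,[(c,*J[r,c].round(1)[1:]) for c in list(range(266,284,2))+list(range(364,382,2))])
for c in(285,360): print('col',c,[(r,*J[r,c].round(1)[[0,2]]) for r in range(148,190,2)])
E
```

```text
row 166 [(266, np.float64(-48.9), np.float64(70.9)), (268, np.float64(-47.0), np.float64(71.9)), (270, np.float64(-45.3), np.float64(71.9)), (272, np.float64(-43.8), np.float64(70.3)), (274, np.float64(-43.6), np.float64(58.1)), (276, np.float64(-42.5), np.float64(52.3)), (278, np.float64(-40.7), np.float64(52.1)), (280, np.float64(-38.8), np.float64(53.0)), (282, np.float64(-37.1), np.float64(51.8)), (364, np.float64(36.7), np.float64(51.7)), (366, np.float64(38.5), np.float64(51.6)), (368, np.float64(40.5), np.float64(50.5)), (370, np.float64(40.9), np.float64(61.4)), (372, np.float64(41.5), np.float64(69.8)), (374, np.float64(42.9), np.float64(72.3)), (376, np.float64(44.8), np.float64(71.0)), (378, np.float64(46.5), np.float64(70.8)), (380, np.float64(48.2), np.float64(70.7))]
row 174 [(266, np.float64(-49.1), np.float64(71.2)), (268, np.float64(-47.2), np.float64(72.3)), (270, np.float64(-45.6), np.float64(71.5)), (272, np.float64(-44.2), np.float64(69.3)), (274, np.float64(-43.4), np.float64(61.6)), (276, np.float64(-42.7), np.float64(52.3)), (278, np.float64(-41.0), np.float64
[... 1642 characters left out ...]
, (158, np.float64(-19.9), np.float64(50.8)), (160, np.float64(-18.2), np.float64(51.3)), (162, np.float64(nan), np.float64(nan)), (164, np.float64(-14.6), np.float64(51.1)), (166, np.float64(-12.8), np.float64(51.1)), (168, np.float64(-11.0), np.float64(50.9)), (170, np.float64(-9.4), np.float64(52.6)), (172, np.float64(-7.5), np.float64(51.4)), (174, np.float64(-5.8), np.float64(52.7)), (176, np.float64(-3.8), np.float64(51.0)), (178, np.float64(-2.0), np.float64(51.3)), (180, np.float64(-0.3), np.float64(52.0)), (182, np.float64(-20.2), np.float64(206.3)), (184, np.float64(-20.0), np.float64(212.0)), (186, np.float64(-20.2), np.float64(219.7)), (188, np.float64(-19.6), np.float64(221.8))]
```

```bash
python3 - <<'E'
from h import *
p=np.array(sensors.sense()['eef_pos'])+j2w([.0002,.0002,0])-JO
for z in (.112,.084): inc([p[0],p[1],z],101.5)
E
```

```text
t 11.45 pos [0.5826 0.0231 0.2372] yaw 101.4 tilt 0.52 | inc [-0.0004 -0.0009  0.1252] turn -0.1 | n>=2.0 F [-0.7  1.2 -1.8] w 0.153
t 11.45 pos [0.5826 0.0231 0.2372] yaw 101.4 tilt 0.52 | inc [-0.0004 -0.0012  0.1532] turn -0.1 | n>=2.5 F [-0.7  1.2 -1.8] w 0.153
```

>>> arm_command(
  increments=[0,0,0.03,-0.1,0,-0.001,0.07,-0.1,0,-0.001,0.1,-0.1,0,-0.001,0.12,-0.1,0,-0.001,0.125,-0.1,0,-0.001,0.125,-0.1,0,-0.001,0.125,-0.1],
)

```text
t: 12.32
eef_pos: [0.5836, 0.023, 0.1133]
orientation: [0.633, 0.774, 0.005, 0.003]
force: [-0.1, 0.4, -2.4]
gripper_width: 0.158
```

```bash
python3 - <<'E'
from h import *
inc([.5822,.0234,.084],101.5)
f=snap('wrist','wr6');W=cloud(f);J=w2j(W.reshape(-1,3)).reshape(W.shape)*1000
hsv=cv2.cvtColor(f['image'],cv2.COLOR_RGB2HSV)
m=(hsv[...,1]<60)&(hsv[...,2]>90)&(J[...,2]>85)&(J[...,2]<105)&(abs(J[...,0]-20)<48)&(abs(J[...,1])<60)
P=J[m];print(m.sum(),np.percentile(P,[1,50,99],axis=0).round(1));r=cv2.minAreaRect(P[:,:2].astype(np.float32));print(r)
for c in(285,360): print('col',c,[(r,*J[r,c].round(1)[[0,2]]) for r in range(140,200,3)])
E
```

```text
t 12.32 pos [0.5836 0.023  0.1133] yaw 101.5 tilt 0.64 | inc [ 0.0006 -0.0016  0.0293] turn -0.0 | n>=0.5 F [-0.1  0.4 -2.4] w 0.158
14641 [[-19.5 -38.7  90.6]
 [  3.2   0.4  99.3]
 [ 40.9  38.5 101. ]]
((13.366832733154297, -0.13237762451171875), (79.51788330078125, 66.19271850585938), 89.987548828125)
col 285 [(140, np.float64(-41.1), np.float64(108.0)), (143, np.float64(-39.9), np.float64(109.8)), (146, np.float64(-38.6), np.float64(108.1)), (149, np.float64(-37.4), np.float64(110.1)), (152, np.float64(-36.2), np.float64(110.5)), (155, np.float64(-34.9), np.float64(109.3)), (158, np.float64(-33.6), np.float64(108.8)), (161, np.float64(-32.3), np.float64(108.9)), (164, np.float64(-30.9), np.float64(108.2)), (167, np.float64(-29.7), np.float64(108.6)), (170, np.float64(-28.5), np.float64(109.4)), (173, np.float64(-27.1), np.float64(109.0)), (176, np.float64(-18.6), np.float64(51.7)), (179, np.float64(-16.8), np.float64(50.9)), (182, np.float64(-19.3), np.float64(81.4)), (185, np.float64(-19.6), np.float64(93.4)), (188, np.float64(-18.9), np.float64(98.5)), (191, np.float64(-17.5), n
[... 303 characters left out ...]
.float64(-36.0), np.float64(108.2)), (155, np.float64(-34.8), np.float64(108.7)), (158, np.float64(-33.4), np.float64(107.3)), (161, np.float64(-32.3), np.float64(109.4)), (164, np.float64(-27.4), np.float64(72.0)), (167, np.float64(-25.8), np.float64(71.2)), (170, np.float64(-24.1), np.float64(70.4)), (173, np.float64(-22.5), np.float64(70.3)), (176, np.float64(-18.5), np.float64(51.8)), (179, np.float64(-16.8), np.float64(52.3)), (182, np.float64(-19.3), np.float64(81.9)), (185, np.float64(-19.5), np.float64(93.6)), (188, np.float64(-19.0), np.float64(99.5)), (191, np.float64(-17.7), np.float64(100.2)), (194, np.float64(-16.1), np.float64(99.3)), (197, np.float64(-14.8), np.float64(99.8))]
```

>>> arm_command(
  increments=[0.0005,-0.0013,0.003,0,0.0005,-0.0013,0.006,0,0.0005,-0.0013,0.009,0,0.0005,-0.0014,0.012,0,0.0005,-0.0014,0.015,0,0.0005,-0.0015,0.018,0,0.0005,-0.0015,0.021,0,0.0005,-0.0016,0.024,0,0.0005,-0.0016,0.026,0,0.0005,-0.0016,0.0275,0,0.0005,-0.0016,0.0285,0,0.0005,-0.0016,0.0285,0],
)

```text
t: 13.88
eef_pos: [0.5826, 0.0233, 0.0857]
orientation: [0.633, 0.774, 0.005, 0.004]
force: [-0.7, 0.7, 4.5]
gripper_width: 0.161
```

```bash
python3 - <<'E'
from h import *
inc([.5822,.0234,.085],101.5)
f=snap('wrist','wr7');W=cloud(f);J=w2j(W.reshape(-1,3)).reshape(W.shape)*1000
hsv=cv2.cvtColor(f['image'],cv2.COLOR_RGB2HSV)
m=(hsv[...,1]<60)&(hsv[...,2]>90)&(J[...,2]>60)&(J[...,2]<82)&(abs(J[...,0]-20)<48)&(abs(J[...,1])<60)
P=J[m];print(m.sum(),np.percentile(P,[1,50,99],axis=0).round(1));print(cv2.minAreaRect(P[:,:2].astype(np.float32)))
E
```

```text
t 13.88 pos [0.5826 0.0233 0.0857] yaw 101.5 tilt 0.71 | inc [ 0.0002 -0.0004  0.0007] turn 0.0 | n>=0.0 F [-0.7  0.7  4.5] w 0.161
14271 [[-20.  -40.3  69.2]
 [  1.7  -1.9  71.9]
 [ 40.3  37.4  73.6]]
((12.807184219360352, -1.5171241760253906), (66.2754898071289, 80.17481231689453), 0.019211141392588615)
```

The insert is seated: its top is level with the deck in the depth, the TCP height matches, and there is 4.5 N contact. Release and lift.

>>> arm_command(
  increments=[0,0,0,0,0,0,0,0,0,0,0,0,0,0,0,0,0,0,-0.005,0,0,0,-0.02,0,0,0,-0.06,0,0,0,-0.12,0,0,0,-0.18,0,0,0,-0.22,0,0,0,-0.22,0],
  jaw=1,
)

```text
t: 15.3
eef_pos: [0.5822, 0.0225, 0.3113]
orientation: [0.633, 0.774, 0.008, 0.009]
force: [0.0, 0.3, -0.3]
gripper_width: 0.996
```

```bash
python3 - <<'E'
from h import *
f=snap('wrist','wr8');W=cloud(f);J=w2j(W.reshape(-1,3)).reshape(W.shape)*1000
hsv=cv2.cvtColor(f['image'],cv2.COLOR_RGB2HSV)
m=(hsv[...,1]<60)&(hsv[...,2]>90)&(J[...,2]>60)&(J[...,2]<82)&(abs(J[...,0]-35)<70)&(abs(J[...,1])<60)
P=J[m];print(m.sum(),np.percentile(P,[1,50,99],axis=0).round(1));print(cv2.minAreaRect(P[:,:2].astype(np.float32)))
A=np.c_[P[:,:2]-P[:,:2].mean(0),np.ones(len(P))];print('slopes',np.linalg.lstsq(A,P[:,2],rcond=None)[0])
inc([.5476,.1966,.30],101.6)
inc([.5476,.1966,.1801],101.6)
E
```

```text
6134 [[-19.5 -40.5  69.3]
 [ 30.8  -3.4  71.7]
 [ 88.8  37.2  74.1]]
((42.48621368408203, -1.5716667175292969), (125.0113754272461, 79.63762664794922), 0.021509142592549324)
slopes [1.66914328e-03 5.68499487e-04 7.16777674e+01]
t 15.35 pos [0.5806 0.0227 0.3085] yaw 101.5 tilt 1.00 | inc [0.177  0.0022 0.0082] turn -0.1 | n>=2.8 F [ 0.8 -1.3 -1.1] w 0.999
t 15.35 pos [0.5806 0.0227 0.3085] yaw 101.5 tilt 1.00 | inc [0.1772 0.0002 0.1281] turn -0.1 | n>=3.5 F [ 0.8 -1.3 -1.1] w 0.999
```

View pics/wr8.png

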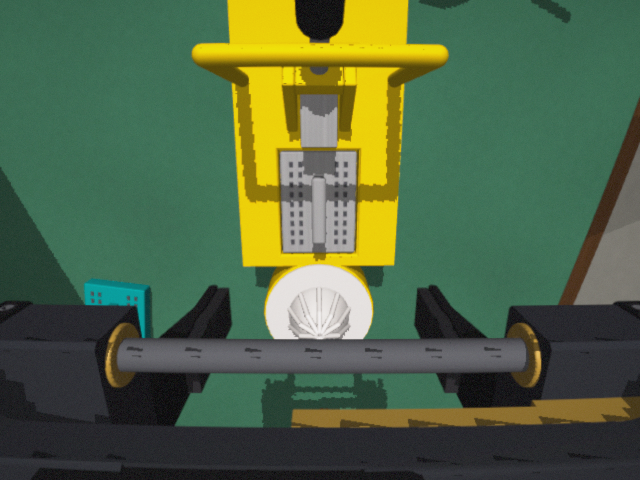

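The insert sits flush in the recess at (318,200), level to within 0.002 rad, and the tongue is still drawn back. Back to the knob.

>>> arm_command(
  increments=[0.06,0.001,0.002,0,0.12,0.002,0.005,0,0.177,0.002,0.008,0,0.177,0.002,0.04,0,0.177,0.001,0.09,0,0.177,0,0.12,0,0.177,0,0.128,0,0.177,0,0.128,0],
)

```text
t: 16.35
eef_pos: [0.5472, 0.1962, 0.1797]
orientation: [0.633, 0.774, 0.006, 0.006]
force: [0.4, 0.3, 0.6]
gripper_width: 0.995
```

>>> arm_command(
  increments=[0,0,0,0,0,0,0,0,0,0,0,0,0,0,0,0,0,0,0,0,0,0,0,0],
  jaw=0,
)

```text
t: 17.1
eef_pos: [0.5477, 0.1963, 0.1798]
orientation: [0.633, 0.774, 0.006, 0.006]
force: [3.0, 0.8, -1.8]
gripper_width: 0.405
```

```bash
python3 - <<'E'
from h import *
inc(sensors.sense()['eef_pos']+j2w([.574*.036,0,-.819*.036])-JO,101.5)
inc(j2w([-.121,-.001,.1504]),101.5)
E
```

```text
t 17.10 pos [0.5477 0.1963 0.1798] yaw 101.5 tilt 0.98 | inc [-0.0206 -0.0005  0.0295] turn 0.0 | n>=0.6 F [ 3.   0.8 -1.8] w 0.405
t 17.10 pos [0.5477 0.1963 0.1798] yaw 101.5 tilt 0.98 | inc [-0.0213 -0.0004  0.0294] turn 0.0 | n>=0.6 F [ 3.   0.8 -1.8] w 0.405
```

>>> arm_command(
  increments=[-0.004,0,0.005,0,-0.007,0,0.01,0,-0.011,0,0.015,0,-0.014,0,0.02,0,-0.018,0,0.025,0,-0.02,-0.0005,0.029,0,-0.0215,-0.0005,0.0305,0,-0.0215,-0.0005,0.0305,0,-0.0215,-0.0005,0.0305,0],
)

```text
t: 18.23
eef_pos: [0.5519, 0.176, 0.1502]
orientation: [0.633, 0.774, 0.007, 0.006]
force: [-2.1, 5.0, 5.3]
gripper_width: 0.398
```

```bash
python3 - <<'E'
from h import *
inc(j2w([-.121,-.001,.1504]),101.5)
E
```

```text
t 18.23 pos [0.5519 0.176  0.1502] yaw 101.5 tilt 1.02 | inc [-0.0006  0.     -0.0002] turn -0.0 | n>=0.0 F [-2.1  5.   5.3] w 0.398
```

The TCP is back at the home grasp pose with about 7 N of end-stop reaction. Release, lift, and measure the tongue.

>>> arm_command(
  increments=[0,0,0,0,0,0,0,0,0,0,0,0,0,0,0,0,0,0,-0.03,0,0,0,-0.08,0,-0.02,0,-0.13,0,-0.08,0,-0.16,0,-0.08,0,-0.16,0,-0.08,0,-0.16,0],
  jaw=1,
)

```text
t: 19.48
eef_pos: [0.5646, 0.0968, 0.3097]
orientation: [0.633, 0.774, 0.007, 0.005]
force: [-0.2, -0.0, -0.3]
gripper_width: 0.999
```

```bash
python3 - <<'E'
from h import *
s=sensors.sense();print(s['t'],s['eef_pos'],s['force'])
f=snap('wrist','wr9');W=cloud(f);J=w2j(W.reshape(-1,3)).reshape(W.shape);hsv=cv2.cvtColor(f['image'],cv2.COLOR_RGB2HSV)
g=(hsv[...,1]<60)&(hsv[...,2]>70)
m=g&(abs(J[...,1])<.019)&(J[...,0]>-.06)&(J[...,0]<0)&(J[...,2]>.0755)&(J[...,2]<.13)
print('tongue',m.sum(), np.percentile(J[m],[1,50,99],axis=0).round(4))
k=(hsv[...,2]<70)&(abs(J[...,1])<.025)&(J[...,0]>-.17)&(J[...,0]<-.09)&(J[...,2]>.12)&(J[...,2]<.22)
print('knob',k.sum(),np.percentile(J[k],[1,50,99],axis=0).round(4))
P=J[g&(J[...,2]>.06)&(J[...,2]<.0755)&(abs(J[...,0]-.035)<.062)&(abs(J[...,1])<.05)]*1000
print('insert',np.percentile(P,[1,50,99],axis=0).round(1))
A=np.c_[P[:,:2]-P[:,:2].mean(0),np.ones(len(P))];print('slopes',np.linalg.lstsq(A,P[:,2],rcond=None)[0])
E
```

```text
19.475 [0.56464205 0.09683026 0.30973594] [-0.17452955 -0.02257213 -0.34910301]
tongue 1538 [[-0.0596 -0.0177  0.0778]
 [-0.0334 -0.0012  0.0796]
 [-0.007   0.0147  0.0814]]
knob 1989 [[-0.1335 -0.0171  0.1427]
 [-0.1139 -0.0014  0.1631]
 [-0.092   0.0145  0.1716]]
insert [[-20.2 -40.5  69.5]
 [ 33.   -6.4  71.7]
 [ 87.8  37.2  73.6]]
slopes [ 1.55477523e-03 -5.56691332e-04  7.16989195e+01]
```

View pics/wr9.png

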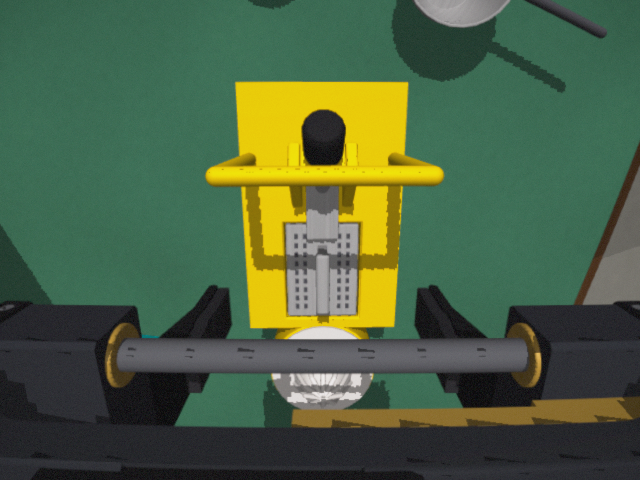

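The final view shows the knob home at (323,137) and the tongue over the insert's edge at (322,238), at the same height (79.6 mm) as at the start. The insert is flush, and nothing touches the robot.

```bash
python3 -c "
from h import *
print(workorder.job_done())"
```

```text
the job is handed in; nothing more can be done
None
```

The job is done and handed in at about 19.5 s of the 72 s allowed; the hand-in gives no verdict.

**What I did:** I pulled the knob out 36 mm to its stop, using a vertical grip with the gripper body above the carrying bar. I then lowered the steel insert into the recess while still gripping it, released it once seated, and pushed the knob home.

**Last checks:**
- **Knob:** The tongue's top is back at its starting height of 79.6 mm (it was 109.1 mm with the knob out), and its end reaches about 13 mm over the insert.
- **Insert:** Its top is level with the deck in the depth image to within about 0.3 mm and tilted under 0.002 rad. It is centred to within about 1 mm.
- **Robot:** The gripper is open and clear, with no contact force.
- **Not checked:** I never went near the sugar bowl, sieve or reamer, but I did not re-measure their positions at the end.

**Disagreements:** Wrist-camera heights read about 1.5 mm high throughout, so I judged flushness against the deck in the same image. The tool also drifted to about 1° of tilt during the job, which did no harm.

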